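Fill the empty spot on the lure display turntable

ROBOT

A 7-joint arm with a two-finger parallel gripper is mounted at the origin on the work surface. World frame = base frame: x ahead of the robot, y to its left, z up, the work surface at z = 0. Lengths are in m, angles in rad, forces in N, time in s.
With the tool pointing down it reaches from about 0.425 to 0.975 m from the base axis. Payload 16.7 kg.
Tool frame: the origin (TCP) lies on the centre line of the jaws, within the pads' length; the fingertips stand 22 mm ahead of it and the grasp point (between the pads) lies 3 mm ahead of it; y points along the fingers, z is the direction in which the jaws open and shut, and the axes are right-handed (so a half turn about y gives the same grasp; the last joint's range is limited). The gripper opens to 85 mm and grips with 20 to 120 N. Pads are 22 mm wide; open, the fingers measure 114 mm over their backs; the gripper's body (76 mm by 85 mm) begins 54 mm behind the grasp point. The pads swing forward as they close: fully open they stand 13 mm farther back than shut.
Start: joints at [-1.438, 0.426, 0.074, 1.606, -0.034, 1.111, -0.067], TCP at [0.188, 0.648, 0.253] pointing down, gripper open.
Joint ranges: [-2.85, 2.85], [-0.5, 2.14], [-1.23, 1.37], [0.21, 2.46], [-1.02, 4.16], [0.16, 2.05], [-2.73, 2.73]. Speed limits (rad/s): [1.89, 1.89, 2.39, 2.39, 3.01, 3.01, 3.01].

INTERFACE

Orientations are given as [roll, pitch, yaw] about the fixed x, y, z axes, in that order (R = Rz(yaw) Ry(pitch) Rx(roll)).
In Python, from plant import env gives the robot as it stands.
- The arm moves only by the tool play_rows, never from a script. Its argument "motion" is a list of rows, each an object with "linear": the shift along the tool's x, y, z in cm, a list of three; "delta_rot": the turn, a rotation vector about the tool's x, y, z in degrees, a list of three; "fingers": the finger opening in cm, from 0 to 8.54. In form: [{"linear": [tx, ty, tz], "delta_rot": [ax, ay, az], "fingers": fingers}, ...]. A call has 1 to 12 rows; each row is the pose to reach, as a shift and turn from the pose commanded when the call began, along the tool's axes at that moment; what a row does not reach only later rows make up. A row lasts 1/8 s, in which the tool goes at most 62.5 mm and 10.7 degrees, less where a joint would pass 70% of its speed; a pose out of reach is approached as far as the arm can. A call with a gripper value outside its range is refused whole. The fingers move at their own pace and stop on an object; "grip_force" is the grip in N (left out, the last holds). Time passes only in rows, so rows that repeat a pose let the fingers close. It gives the time, the measured TCP pose, the force and the opening at its end, in the units of the state.
- env.get_state(): the state, without advancing time (a new reading comes with each control period).
- env.read_camera(name): name is "side" or "top"; returns a dict with "img" (420x560x3 uint8, red, green, blue), "intrinsics" (3x3 intrinsics, pixels), "view" (4x4, takes a point from world to camera coordinates). Camera axes: x right, y down, z forward; pixel columns grow to the right and rows downward; lengths in m; the calibration is good to about 2 mm. A picture is of the moment at which its call begins. There is no depth.
- env.sign_off(): hands the job in, once; it reports no verdict.
The state is a dict: "time_s": time; "joint_positions": joint angles; "dq": joint speeds; "joint_torque": joint torques, N m; "position": TCP position; "tool_rot": TCP orientation; "wrist_force": force on the tool from outside, world axes, zero at the start; "torque": the same for the moment, N m; "grip_width": finger opening in m.
Only numpy, scipy, OpenCV 4.12 (cv2) and the standard library are available. Lean on these libraries where they do the work, as an engineer would, in place of code of your own. Each camera call takes 0.05 s, during which the arm holds its last target.

TASK

On the counter display turntable the spot marked with a blue patch is empty: put the loose green lure pack on it, lying flat along the patch with its yellow tag end outward at the rim, like the two packs already there. Lower it all the way onto the patch before letting go, do not let the turntable turn (a twitch of a few degrees is all right), and leave the loose pink and orange packs where they are.

Things in the scene. Friction and masses are not known exactly. Their poses are not given: they have to be found in the camera images.
- green_center (a point): Centre (half-way up, 15 mm above its underside) of the green lure pack: clear plastic clamshell pack lying flat, 120 x 44 x 30 mm (x, y, z), about 70 g, black card underside, a green fish-shaped lure inside. x runs along its length towards the yellow tag end, y across its 44 mm width, z up. The whole pack is a rigid block that can be gripped across its width from above.
- green_tag (a point): Middle of the yellow tag block of the green pack: a 22 mm long band across the pack's full width at its +x end; 49 mm along x from the pack's centre, half-way up.
- blue_spot (a point): Centre of the blue patch (128 mm radially x 60 mm) on the grey turntable, on its top face, 34 mm above the bench. x points outward along the patch to the rim, z up. Disc radius 155 mm, on a free upright axis 87 mm from here along -x; steel hub there 24 mm wide, 12 mm high. A pink and an orange pack, as the green one, are fixed on the disc 120 degrees either side of the patch, tags outward.
- pink_center (a point): Centre (half-way up) of the loose pink lure pack, a bystander lying on the bench: same shape and size as the green one, but the lure inside is pink. Leave it where it is.
- orange_center (a point): Centre (half-way up) of the loose orange lure pack, a bystander lying on the bench: same shape and size as the green one, but the lure inside is orange. Leave it where it is.

How it is judged:
By the outcome, as a careful person would: the job done as asked, in the order asked, and still so for the second after the job is handed in, with the robot touching nothing.
It also fails if it takes over 38 s, if anything falls off the work surface, if the arm or the gripper's body presses on something with over 40 N, if the wrist force passes 120 N, or if a joint passes its speed limit or range.

## Working session

There is one attempt and no reset: what is moved stays moved. The work goes in short steps, Python scripts to look and compute and a tool call to move; the robot and the scene stay as the last step left them, time stands still between calls to the robot, and variables do not carry over. Pictures are saved under pics/ and viewed, and the job is handed in when it is done.

Besides the shell and the picture viewer there is one more tool, called after "Emit:" by a JSON object that holds its "fn" and its "kwargs", one argument or row to a line. play_rows: Moves the arm, as the interface text tells. Its arguments: {"type":"object","properties":{"motion":{"type":"array","items":{"type":"object","properties":{"linear":{"type":"array","items":{"type":"number"}},"delta_rot":{"type":"array","items":{"type":"number"}},"fingers":{"type":"number"}}}},"grip_force":{"type":"number"}},"required":["motion"]}

```bash
mkdir -p pics; cat > h.py <<'E'
import numpy as np,cv2
from plant import env
def shot(n,f):
    c=env.read_camera(n); cv2.imwrite(f,c["img"][:,:,::-1]); np.savez('pics/'+n+'.npz',K=c["intrinsics"],V=c["view"],img=c["img"]); return c
def ray(n,u,v,z):
    d=np.load('pics/'+n+'.npz');K,V=d['K'],d['V'];R,t=V[:3,:3],V[:3,3]
    o=-R.T@t; r=R.T@np.linalg.inv(K)@np.array([u,v,1.]); return o+r*(z-o[2])/r[2]
def proj(n,p):
    d=np.load('pics/'+n+'.npz');q=d['K']@(d['V'][:3,:3]@np.array(p)+d['V'][:3,3]); return q[:2]/q[2]
def crop(n,f,u0,u1,v0,v1,s):
    i=np.load('pics/'+n+'.npz')['img'][v0:v1,u0:u1,::-1]; cv2.imwrite(f,cv2.resize(i,None,fx=s,fy=s,interpolation=cv2.INTER_CUBIC))
E
python3 - <<'E'
from h import *
for n in("top","side"):
    c=shot(n,f'pics/{n}0.png'); V=c["view"]; print(n,-V[:3,:3].T@V[:3,3],c["intrinsics"][0,0],V[2,:3])
s=env.get_state(); print(s)
E
```

```text
top [0.45876165 0.07829356 0.91592769] 400.9045986077956 [ 0.09319804  0.00562124 -0.99563172]
side [ 0.48067732 -0.5966271   0.66422519] 498.8675995108003 [ 0.04054053  0.73254192 -0.67951365]
{'time_s': 0.1, 'joint_positions': array([-1.43747277,  0.42668585,  0.07384513,  1.60651187, -0.03408624,
        1.1108324 , -0.06710181]), 'dq': array([-7.93869721e-04, -5.09629924e-04,  8.74101887e-04, -7.93034990e-04,
        1.73599632e-05,  2.66462142e-04,  1.01405163e-03]), 'joint_torque': array([ 8.76205915e-03, -9.51534677e+01,  3.77164498e+00, -4.64402890e+01,
        1.96384499e-02,  6.55472468e-03, -2.35236121e-05]), 'position': array([0.1882982 , 0.64785273, 0.25268319]), 'tool_rot': array([-1.57197119e+00, -9.26380049e-05, -2.82842705e-01]), 'wrist_force': array([ 0.39006678, -0.15038775,  0.36075335]), 'torque': array([ 0.03417849,  0.03042649, -0.03348877]), 'grip_width': 0.08546377312491271}
```

View pics/top0.png

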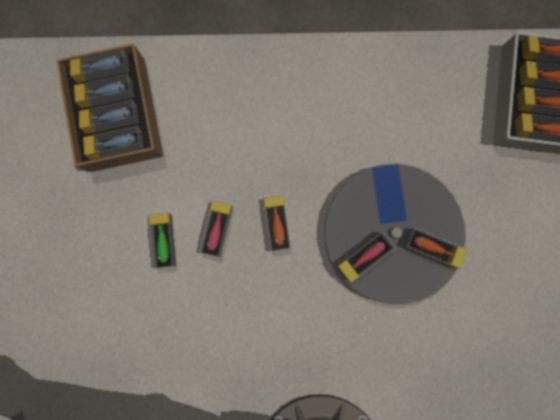

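View pics/side0.png

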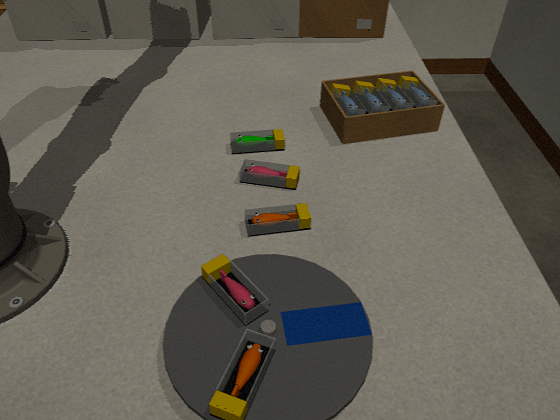

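The top view shows the green pack at about (162,240) with its tag up (+x). The blue patch is at about (390,193), outward being up, and the hub is at (397,233). I'll enlarge both.

```bash
python3 - <<'E'
from h import *
crop("top","pics/c1.png",130,250,190,280,6)
crop("top","pics/c2.png",360,430,155,245,6)
crop("side","pics/c3.png",215,320,120,245,5)
crop("side","pics/c4.png",250,380,290,350,6)
E
```

```text
(no output)
```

View pics/c1.png

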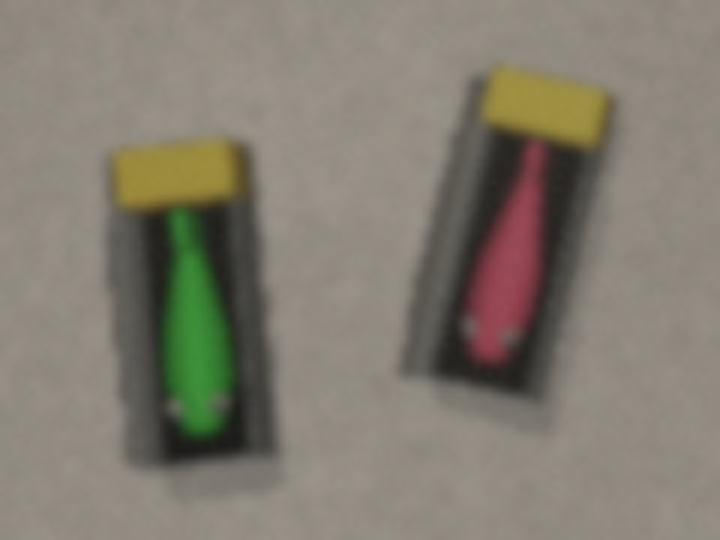

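View pics/c2.png

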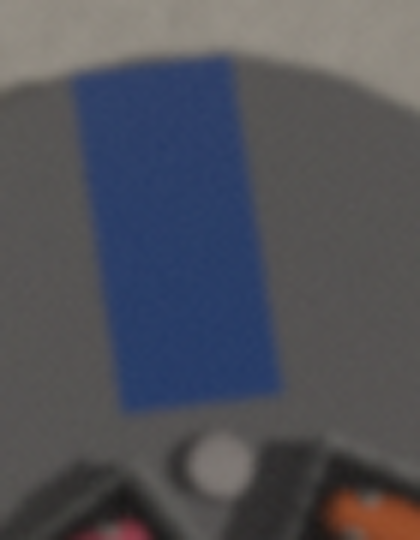

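View pics/c3.png

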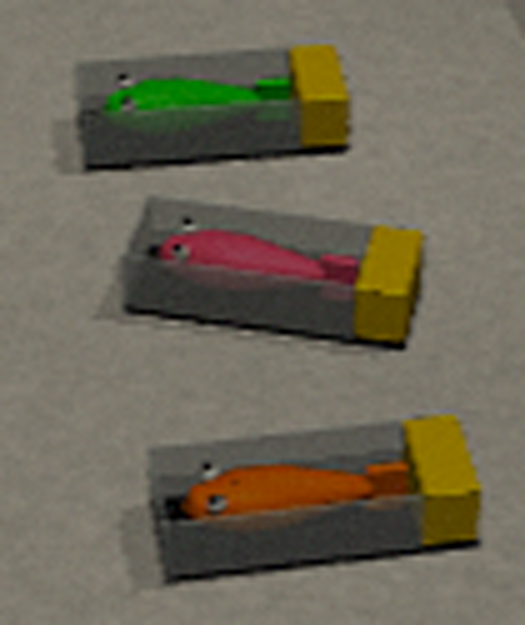

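View pics/c4.png

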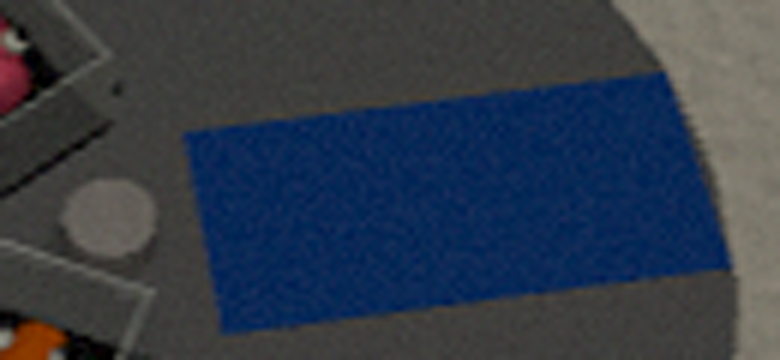

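```bash
cat > m.py <<'E'
from h import *
def pts(n,L,u0,v0,s,z): return np.array([ray(n,(a+.5)/s-.5+u0,(b+.5)/s-.5+v0,z) for a,b in L])
def rep(name,P):
    print(name,np.round(P[:,:2],4).tolist(),'c',np.round(P.mean(0),4),'edges',np.round(np.linalg.norm(np.roll(P,-1,0)-P,axis=1),4))
E
python3 - <<'E'
from m import *
t=pts("top",[(112,150),(232,140),(238,202),(118,209)],130,190,6,.03);rep('tag top',t)
t2=pts("side",[(290,47),(337,45),(348,97),(300,97)],215,120,5,.03);rep('tag side',t2)
b=pts("top",[(73,75),(233,55),(283,392),(122,412)],360,155,6,.034);rep('patch top',b)
b2=pts("side",[(185,132),(665,72),(732,270),(220,334)],250,290,6,.034);rep('patch side',b2)
for P in (b,):
    d=(P[0]+P[1]-P[2]-P[3]);print('yaw',np.degrees(np.arctan2(d[1],d[0])))
d=(b2[1]+b2[2]-b2[0]-b2[3]);print('yaw',np.degrees(np.arctan2(d[1],d[0])))
rep('hub',pts("top",[(220,463),(220,463)],360,155,6,.046));rep('hub',pts("side",[(110,217),(110,217)],250,290,6,.046))
# green: top-face rear end & bottom edge
rep('rear top (side)',pts("side",[(77,63),(82,112)],215,120,5,.03))
rep('bottom front edge side',pts("side",[(85,168),(350,151)],215,120,5,.0))
rep('rear top corners top',pts("top",[(130,465),(275,455)],130,190,6,.0))
E
```

```text
tag top [[0.5397, 0.3744], [0.5428, 0.3299], [0.5197, 0.3274], [0.5177, 0.3718]] c [0.53   0.3509 0.03  ] edges [0.0446 0.0232 0.0445 0.0221]
tag side [[0.5169, 0.3721], [0.5385, 0.3731], [0.5414, 0.3312], [0.5199, 0.3318]] c [0.5292 0.352  0.03  ] edges [0.0216 0.042  0.0214 0.0404]
patch top [[0.6385, -0.1245], [0.6452, -0.1841], [0.5194, -0.1972], [0.5129, -0.138]] c [ 0.579 -0.161  0.034] edges [0.06   0.1264 0.0596 0.1263]
patch side [[0.5104, -0.1384], [0.6364, -0.1241], [0.643, -0.1847], [0.516, -0.1978]] c [ 0.5765 -0.1612  0.034 ] edges [0.1268 0.0609 0.1276 0.0597]
yaw 6.051907208899333
yaw 6.165129186468457
hub [[0.4932, -0.1697], [0.4932, -0.1697]] c [ 0.4932 -0.1697  0.046 ] edges [0. 0.]
hub [[0.4903, -0.1716], [0.4903, -0.1716]] c [ 0.4903 -0.1716  0.046 ] edges [0. 0.]
rear top (side) [[0.42, 0.3619], [0.4232, 0.3231]] c [0.4216 0.3425 0.03  ] edges [0.0389 0.0389]
bottom front edge side [[0.4229, 0.3226], [0.5428, 0.332]] c [0.4829 0.3273 0.    ] edges [0.1203 0.1203]
rear top corners top [[0.4226, 0.3756], [0.4256, 0.3206]] c [0.4241 0.3481 0.    ] edges [0.055 0.055]
```

```bash
cat > go.py <<'E'
from h import *
from scipy.spatial.transform import Rotation as Ro
def to(x,y,z,yaw):
    s=env.get_state(); R=Ro.from_euler('xyz',s['tool_rot']); T=Ro.from_euler('xyz',[-90,0,yaw],degrees=True)
    print('lin cm',np.round(R.inv().apply(np.array([x,y,z])-s['position'])*100,2),'rot deg',np.round((R.inv()*T).as_rotvec(degrees=True),2))
def st():
    s=env.get_state()
    for k in('time_s','position','tool_rot','wrist_force','grip_width','joint_positions'):print(k,np.round(s[k],4))
E
python3 -c "
from go import *
to(.481,.348,.13,4.4)"
```

```text
lin cm [ 36.47  12.3  -20.61] rot deg [ 7.000e-02 -2.061e+01 -1.000e-02]
```

Emit:
{"fn": "play_rows", "kwargs": {
  "motion": [
    {"linear":[6,2,-3.4],"delta_rot":[0,-4,0],"fingers":6.5},
    {"linear":[11,4,-6.2],"delta_rot":[0,-8,0],"fingers":6.5},
    {"linear":[16,6,-9],"delta_rot":[0,-12,0],"fingers":6.5},
    {"linear":[21,8,-11.9],"delta_rot":[0,-16,0],"fingers":6.5},
    {"linear":[26,9,-14.7],"delta_rot":[0,-20.6,0],"fingers":6.5},
    {"linear":[31,10.5,-17.5],"delta_rot":[0,-20.6,0],"fingers":6.5},
    {"linear":[36.47,12.3,-20.61],"delta_rot":[0,-20.6,0],"fingers":6.5},
    {"linear":[36.47,12.3,-20.61],"delta_rot":[0,-20.6,0],"fingers":6.5},
    {"linear":[36.47,12.3,-20.61],"delta_rot":[0,-20.6,0],"fingers":6.5},
    {"linear":[36.47,12.3,-20.61],"delta_rot":[0,-20.6,0],"fingers":6.5},
    {"linear":[36.47,12.3,-20.61],"delta_rot":[0,-20.6,0],"fingers":6.5},
    {"linear":[36.47,12.3,-20.61],"delta_rot":[0,-20.6,0],"fingers":6.5}
  ],
  "grip_force": 30
}}

```text
time_s: 1.6
position: [0.4806, 0.3491, 0.1305]
tool_rot: [-1.571, -0.0, 0.078]
wrist_force: [0.4, -0.3, 0.5]
grip_width: 0.065
```

```bash
python3 -c "
from go import *
st();to(.481,.348,.028,4.4)
shot('side','pics/side1.png')"
```

```text
time_s 1.6
position [0.4806 0.3491 0.1305]
tool_rot [-1.5706e+00 -1.0000e-04  7.7900e-02]
wrist_force [ 0.3812 -0.3296  0.5217]
grip_width 0.065
joint_positions [-0.8146  0.4333  0.0989  1.9021 -0.0575  0.8087  0.9635]
lin cm [ 0.03 10.25 -0.12] rot deg [-0.01  0.06  0.01]
```

View pics/side1.png

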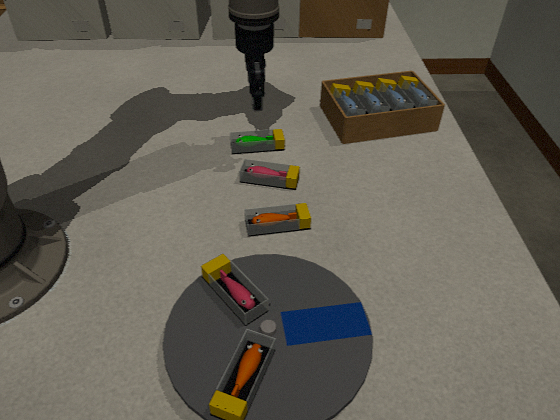

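The gripper stands over the green pack (tips about (258,108), pack at (258,140)), lined up with it. Next I descend in steps.

Emit:
{"fn": "play_rows", "kwargs": {
  "motion": [
    {"linear":[0,3,-0.1],"delta_rot":[0,0,0],"fingers":6.5},
    {"linear":[0,6,-0.1],"delta_rot":[0,0,0],"fingers":6.5},
    {"linear":[0,7.5,-0.1],"delta_rot":[0,0,0],"fingers":6.5},
    {"linear":[0,8.5,-0.1],"delta_rot":[0,0,0],"fingers":6.5},
    {"linear":[0,9.5,-0.1],"delta_rot":[0,0,0],"fingers":6.5},
    {"linear":[0,10.2,-0.1],"delta_rot":[0,0,0],"fingers":6.5},
    {"linear":[0,10.2,-0.1],"delta_rot":[0,0,0],"fingers":6.5},
    {"linear":[0,10.2,-0.1],"delta_rot":[0,0,0],"fingers":6.5}
  ]
}}

```text
time_s: 2.65
position: [0.4813, 0.3476, 0.0287]
tool_rot: [-1.571, -0.0, 0.077]
wrist_force: [-0.0, 0.1, 1.2]
grip_width: 0.065
```

```bash
python3 -c "
from go import *
st()
shot('side','pics/side2.png');shot('top','pics/top2.png');crop('side','pics/c5.png',200,340,60,200,4)"
```

```text
time_s 2.65
position [0.4813 0.3476 0.0287]
tool_rot [-1.5705e+00 -4.0000e-04  7.6600e-02]
wrist_force [-0.0069  0.1243  1.1894]
grip_width 0.065
joint_positions [-0.7953  0.5812  0.079   1.9469 -0.0751  0.6158  0.9795]
```

View pics/c5.png

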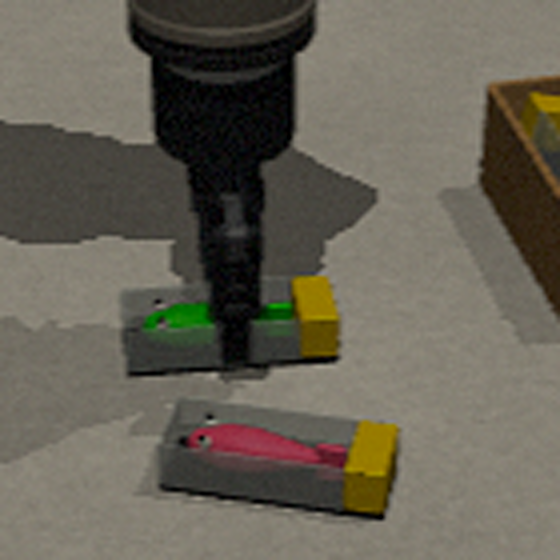

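View pics/top2.png

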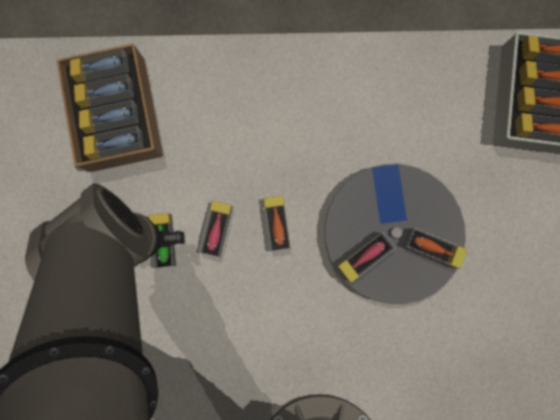

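```bash
python3 -c "
from h import *
# front finger outer back ~ half 0.048, inner 0.0325 at 65 mm
for off in(.0325,.046):
  for z in(-.002,.0065,.012):
    u=(proj('side',(.4813+off*.077,.3476-off,z))-[200,60])*4;print(off,z,u)"
```

```text
0.0325 -0.002 [235.0097244  381.64645629]
0.0325 0.0065 [234.7501734  369.28197147]
0.0325 0.012 [234.58079084 361.21292833]
0.046 -0.002 [237.2635218  396.01265647]
0.046 0.0065 [237.0134377  383.61308134]
0.046 0.012 [236.85022084 375.52052418]
```

```bash
python3 -c "
from h import *
crop('side','pics/c6.png',235,285,110,165,12)"
```

```text
(no output)
```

View pics/c6.png

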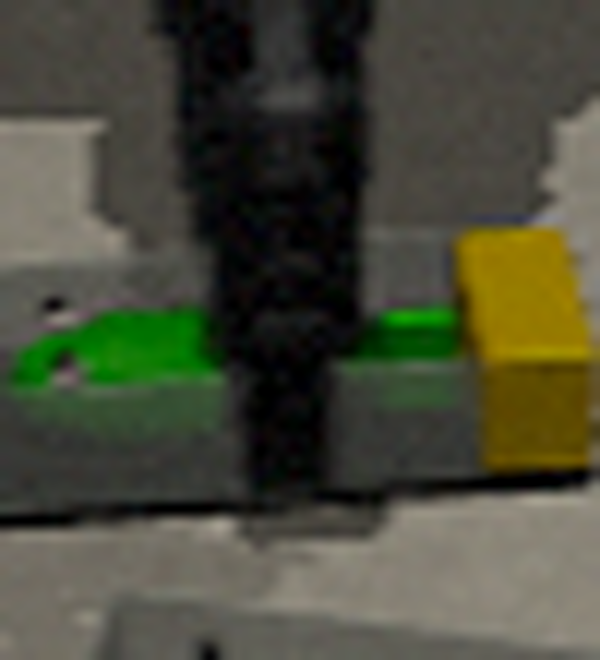

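The tip's grey lower edge, at about (261,155), could be near the bench, so I raise 5 mm before closing.

Emit:
{"fn": "play_rows", "kwargs": {
  "motion": [
    {"linear":[0,-0.5,0],"delta_rot":[0,0,0],"fingers":6.5},
    {"linear":[0,-0.5,0],"delta_rot":[0,0,0],"fingers":5.2},
    {"linear":[0,-0.5,0],"delta_rot":[0,0,0],"fingers":4.6},
    {"linear":[0,-0.5,0],"delta_rot":[0,0,0],"fingers":3.8},
    {"linear":[0,-0.5,0],"delta_rot":[0,0,0],"fingers":3.8},
    {"linear":[0,-0.5,0],"delta_rot":[0,0,0],"fingers":3.8},
    {"linear":[0,-0.5,0],"delta_rot":[0,0,0],"fingers":3.8},
    {"linear":[0,-0.5,0],"delta_rot":[0,0,0],"fingers":3.8}
  ],
  "grip_force": 40
}}

```text
time_s: 3.75
position: [0.4812, 0.3475, 0.0335]
tool_rot: [-1.571, -0.0, 0.077]
wrist_force: [-0.6, -1.2, 5.3]
grip_width: 0.043
```

```bash
python3 -c "
from go import *
st()"
```

```text
time_s 3.75
position [0.4812 0.3475 0.0335]
tool_rot [-1.5706e+00 -2.0000e-04  7.6700e-02]
wrist_force [-0.6118 -1.249   5.2653]
grip_width 0.043
joint_positions [-0.7962  0.5735  0.0801  1.9457 -0.0743  0.6249  0.9789]
```

Gripped at 43 mm. Lifting.

Emit:
{"fn": "play_rows", "kwargs": {
  "motion": [
    {"linear":[0,-1,0],"delta_rot":[0,0,0],"fingers":3.8},
    {"linear":[0,-3,0],"delta_rot":[0,0,0],"fingers":3.8},
    {"linear":[0,-6,0],"delta_rot":[0,0,0],"fingers":3.8},
    {"linear":[0,-9,0],"delta_rot":[0,0,0],"fingers":3.8},
    {"linear":[0,-12,0],"delta_rot":[0,0,0],"fingers":3.8},
    {"linear":[0,-14,0],"delta_rot":[0,0,0],"fingers":3.8},
    {"linear":[0,-14,0],"delta_rot":[0,0,0],"fingers":3.8}
  ]
}}

```text
time_s: 4.62
position: [0.4818, 0.348, 0.176]
tool_rot: [-1.568, -0.003, 0.077]
wrist_force: [0.4, 0.4, -1.1]
grip_width: 0.0431
```

```bash
python3 -c "
from go import *
st();to(.578,-.161,.174,6.1)"
```

```text
time_s 4.625
position [0.4818 0.348  0.176 ]
tool_rot [-1.5684 -0.0029  0.0766]
wrist_force [ 0.3689  0.401  -1.0662]
grip_width 0.0431
joint_positions [-0.82    0.3751  0.1079  1.8716 -0.0509  0.8937  0.9596]
lin cm [  5.69   0.09 -51.49] rot deg [-0.13 -1.71  0.17]
```

Emit:
{"fn": "play_rows", "kwargs": {
  "motion": [
    {"linear":[0.5,0,-4],"delta_rot":[0,0,0],"fingers":3.8},
    {"linear":[1,0,-9],"delta_rot":[0,0,0],"fingers":3.8},
    {"linear":[1.6,0,-14],"delta_rot":[0,-1,0],"fingers":3.8},
    {"linear":[2.1,0,-19],"delta_rot":[0,-1,0],"fingers":3.8},
    {"linear":[2.7,0,-24],"delta_rot":[0,-1,0],"fingers":3.8},
    {"linear":[3.2,0,-29],"delta_rot":[0,-1.7,0],"fingers":3.8},
    {"linear":[3.8,0,-34],"delta_rot":[0,-1.7,0],"fingers":3.8},
    {"linear":[4.3,0,-39],"delta_rot":[0,-1.7,0],"fingers":3.8},
    {"linear":[4.9,0,-44],"delta_rot":[0,-1.7,0],"fingers":3.8},
    {"linear":[5.4,0,-48.5],"delta_rot":[0,-1.7,0],"fingers":3.8},
    {"linear":[5.7,0,-51.5],"delta_rot":[0,-1.7,0],"fingers":3.8},
    {"linear":[5.7,0,-51.5],"delta_rot":[0,-1.7,0],"fingers":3.8}
  ]
}}

```text
time_s: 6.12
position: [0.5768, -0.1644, 0.173]
tool_rot: [-1.572, 0.001, 0.103]
wrist_force: [-0.0, 0.7, -1.2]
grip_width: 0.0433
```

Emit:
{"fn": "play_rows", "kwargs": {
  "motion": [
    {"linear":[0,0,0],"delta_rot":[0,0,0],"fingers":3.8},
    {"linear":[0,0,0],"delta_rot":[0,0,0],"fingers":3.8},
    {"linear":[0,0,0],"delta_rot":[0,0,0],"fingers":3.8}
  ]
}}

```text
time_s: 6.5
position: [0.5774, -0.1608, 0.1733]
tool_rot: [-1.571, 0.0, 0.108]
wrist_force: [0.3, -0.6, -1.4]
grip_width: 0.0429
```

```bash
python3 -c "
from go import *
st();to(.578,-.161,.1,6.1)
shot('side','pics/side3.png');shot('top','pics/top3.png')"
```

```text
time_s 6.5
position [ 0.5774 -0.1608  0.1733]
tool_rot [-1.5706  0.      0.1075]
wrist_force [ 0.291  -0.6285 -1.3711]
grip_width 0.0429
joint_positions [-0.0582  0.3966  0.2822  1.868  -0.1384  0.896   1.9682]
lin cm [ 0.06  7.33 -0.03] rot deg [-0.01  0.06 -0.  ]
```

View pics/side3.png

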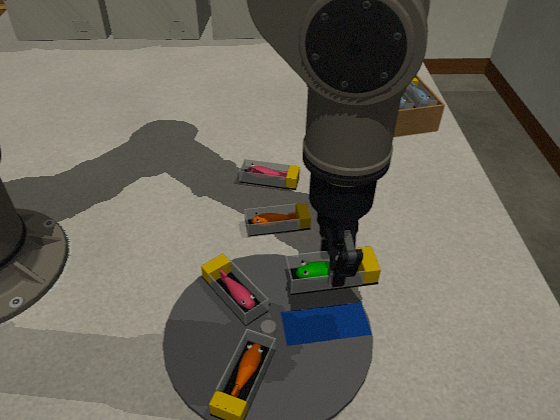

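View pics/top3.png

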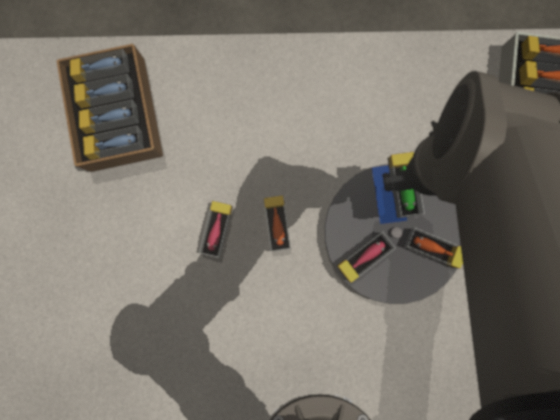

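The pack hangs level over the patch, tag outward (side view: tag at (370,267)). Next I go down to about 10 mm above the disc and check.

Emit:
{"fn": "play_rows", "kwargs": {
  "motion": [
    {"linear":[0,2,0],"delta_rot":[0,0,0],"fingers":3.8},
    {"linear":[0,5,0],"delta_rot":[0,0,0],"fingers":3.8},
    {"linear":[0,7.5,0],"delta_rot":[0,0,0],"fingers":3.8},
    {"linear":[0,9,0],"delta_rot":[0,0,0],"fingers":3.8},
    {"linear":[0,9.6,0],"delta_rot":[0,0,0],"fingers":3.8},
    {"linear":[0,9.6,0],"delta_rot":[0,0,0],"fingers":3.8},
    {"linear":[0,9.6,0],"delta_rot":[0,0,0],"fingers":3.8}
  ]
}}

```text
time_s: 7.48
position: [0.5779, -0.1618, 0.0781]
tool_rot: [-1.571, -0.001, 0.106]
wrist_force: [0.6, -0.2, -0.2]
grip_width: 0.0432
```

```bash
python3 -c "
from go import *
st();to(.578,-.161,.0675,6.1)
shot('side','pics/side4.png');shot('top','pics/top4.png');crop('side','pics/c7.png',260,400,250,350,5);crop('top','pics/c8.png',360,430,150,245,6)"
```

```text
time_s 7.475
position [ 0.5779 -0.1618  0.0781]
tool_rot [-1.5711e+00 -1.1000e-03  1.0640e-01]
wrist_force [ 0.6315 -0.1578 -0.202 ]
grip_width 0.0432
joint_positions [-0.0243  0.5245  0.2455  1.9237 -0.187   0.714   2.0084]
lin cm [0.02 1.06 0.08] rot deg [ 0.02 -0.    0.06]
```

View pics/c7.png

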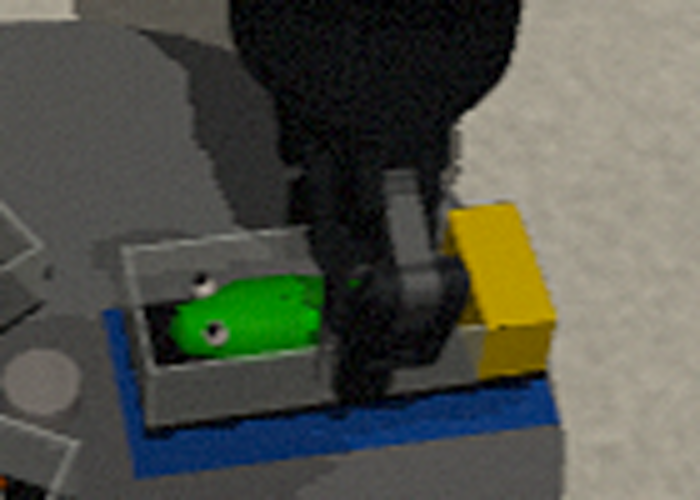

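View pics/c8.png

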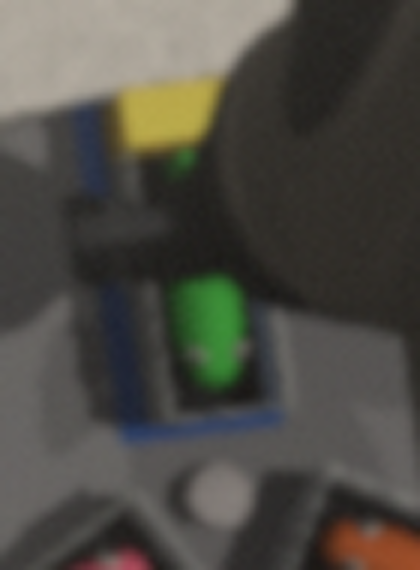

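```bash
python3 -c "
from m import *
b=pts('side',[(148,435),(548,378)],260,250,5,.0446);rep('bottom edge',b)
d=b[1]-b[0];y=np.arctan2(d[1],d[0]);print(np.degrees(y),b.mean(0)+.022*np.array([-np.sin(y),np.cos(y),0]))
t=pts('side',[(448,210),(513,203),(555,320),(482,328)],260,250,5,.0746);rep('tag',t);print(t.mean(0)-.049*np.array([np.cos(.106),np.sin(.106),0]))
"
```

```text
bottom edge [[0.5205, -0.1904], [0.6397, -0.1754]] c [ 0.5801 -0.1829  0.0446] edges [0.1201 0.1201]
7.1482252325415825 [ 0.57735092 -0.16104929  0.0446    ]
tag [[0.6127, -0.1357], [0.6326, -0.1338], [0.6375, -0.1763], [0.6161, -0.1782]] c [ 0.6247 -0.156   0.0746] edges [0.0199 0.0428 0.0215 0.0427]
[ 0.57599655 -0.16117289  0.0746    ]
```

The measured pack centre (0.577, -0.161) agrees with the patch, and the 120 mm length checks out. Lowering slowly.

Emit:
{"fn": "play_rows", "kwargs": {
  "motion": [
    {"linear":[0,0.3,0.05],"delta_rot":[0,0,0],"fingers":3.8},
    {"linear":[0,0.6,0.05],"delta_rot":[0,0,0],"fingers":3.8},
    {"linear":[0,0.8,0.05],"delta_rot":[0,0,0],"fingers":3.8},
    {"linear":[0,0.9,0.05],"delta_rot":[0,0,0],"fingers":3.8},
    {"linear":[0,0.95,0.05],"delta_rot":[0,0,0],"fingers":3.8},
    {"linear":[0,0.95,0.05],"delta_rot":[0,0,0],"fingers":3.8},
    {"linear":[0,0.95,0.05],"delta_rot":[0,0,0],"fingers":3.8}
  ]
}}

```text
time_s: 8.45
position: [0.5774, -0.1612, 0.0679]
tool_rot: [-1.571, -0.0, 0.106]
wrist_force: [-0.0, 0.4, -1.3]
grip_width: 0.0432
```

```bash
python3 -c "
from go import *
st()"
```

```text
time_s 8.45
position [ 0.5774 -0.1612  0.0679]
tool_rot [-1.5709 -0.      0.1063]
wrist_force [-0.0488  0.4414 -1.2699]
grip_width 0.0432
joint_positions [-0.0211  0.5391  0.2406  1.9285 -0.1919  0.6958  2.0115]
```

Emit:
{"fn": "play_rows", "kwargs": {
  "motion": [
    {"linear":[0,0.05,0],"delta_rot":[0,0,0],"fingers":3.8},
    {"linear":[0,0.1,0],"delta_rot":[0,0,0],"fingers":3.8},
    {"linear":[0,0.1,0],"delta_rot":[0,0,0],"fingers":3.8},
    {"linear":[0,0.1,0],"delta_rot":[0,0,0],"fingers":3.8}
  ]
}}

```text
time_s: 8.95
position: [0.5774, -0.1613, 0.0675]
tool_rot: [-1.571, -0.0, 0.106]
wrist_force: [-5.7, 0.5, 13.1]
grip_width: 0.0434
```

Contact is firm (13 N). I check the fit, then ease off a little and open.

```bash
python3 -c "
from go import *
shot('side','pics/side5.png');crop('side','pics/c9.png',260,400,250,350,5)"
```

```text
(no output)
```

View pics/c9.png

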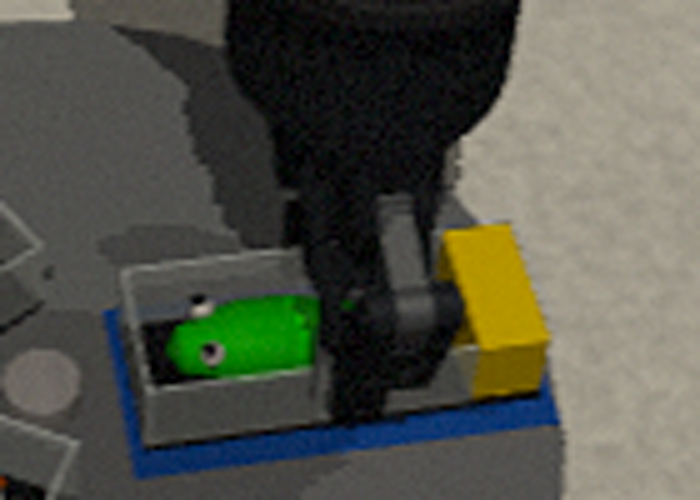

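The pack lies within the blue patch and the disc has not turned (the patch corners at (135,475) and (558,425) are unchanged). Releasing.

Emit:
{"fn": "play_rows", "kwargs": {
  "motion": [
    {"linear":[0,-0.06,0],"delta_rot":[0,0,0],"fingers":3.8},
    {"linear":[0,-0.06,0],"delta_rot":[0,0,0],"fingers":3.8},
    {"linear":[0,-0.06,0],"delta_rot":[0,0,0],"fingers":4.6},
    {"linear":[0,-0.06,0],"delta_rot":[0,0,0],"fingers":5.2},
    {"linear":[0,-0.06,0],"delta_rot":[0,0,0],"fingers":6.2},
    {"linear":[0,-0.06,0],"delta_rot":[0,0,0],"fingers":6.5},
    {"linear":[0,-0.06,0],"delta_rot":[0,0,0],"fingers":6.5},
    {"linear":[0,-0.06,0],"delta_rot":[0,0,0],"fingers":6.5}
  ]
}}

```text
time_s: 10.0
position: [0.5773, -0.1612, 0.0674]
tool_rot: [-1.571, 0.0, 0.106]
wrist_force: [-1.0, -0.1, -0.3]
grip_width: 0.0651
```

Emit:
{"fn": "play_rows", "kwargs": {
  "motion": [
    {"linear":[0,-0.5,0],"delta_rot":[0,0,0],"fingers":6.5},
    {"linear":[0,-2,0],"delta_rot":[0,0,0],"fingers":6.5},
    {"linear":[0,-5,0],"delta_rot":[0,0,0],"fingers":6.5},
    {"linear":[0,-9,0],"delta_rot":[0,0,0],"fingers":6.5},
    {"linear":[0,-13,0],"delta_rot":[0,0,0],"fingers":6.5},
    {"linear":[0,-16,0],"delta_rot":[0,0,0],"fingers":6.5},
    {"linear":[0,-16,4],"delta_rot":[0,0,0],"fingers":6.5},
    {"linear":[0,-16,9],"delta_rot":[0,0,0],"fingers":6.5},
    {"linear":[0,-16,14],"delta_rot":[0,0,0],"fingers":6.5},
    {"linear":[0,-16,18],"delta_rot":[0,0,0],"fingers":6.5},
    {"linear":[0,-16,18],"delta_rot":[0,0,0],"fingers":6.5},
    {"linear":[0,-16,18],"delta_rot":[0,0,0],"fingers":6.5}
  ]
}}

```text
time_s: 11.5
position: [0.5583, 0.0172, 0.2282]
tool_rot: [-1.571, -0.001, 0.106]
wrist_force: [0.6, -0.1, 0.6]
grip_width: 0.0649
```

```bash
python3 -c "
from go import *
st()
shot('side','pics/side6.png');shot('top','pics/top6.png');crop('top','pics/c10.png',320,470,155,305,4)"
```

```text
time_s 11.5
position [0.5583 0.0172 0.2282]
tool_rot [-1.5711e+00 -8.0000e-04  1.0610e-01]
wrist_force [ 0.6004 -0.1369  0.5954]
grip_width 0.0649
joint_positions [-0.3377  0.2638  0.2279  1.9072 -0.0708  0.9775  1.5992]
```

View pics/side6.png

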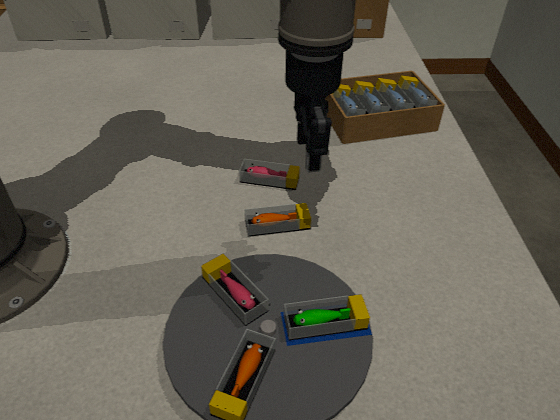

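View pics/c10.png

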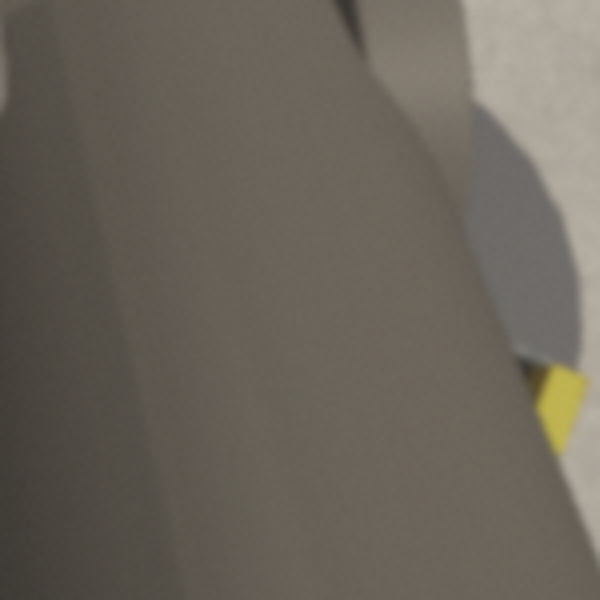

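```bash
python3 -c "
from h import *
crop('side','pics/c11.png',270,380,285,350,6)"
```

```text
(no output)
```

View pics/c11.png

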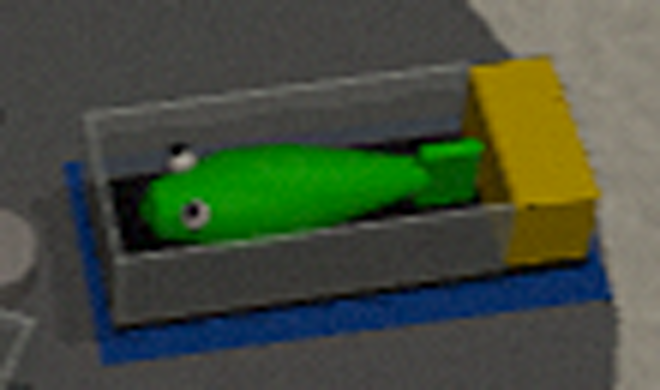

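```bash
python3 -c "
from m import *
b=pts('side',[(115,327),(590,262)],270,285,6,.034);rep('bottom edge',b)
d=b[1]-b[0];y=np.arctan2(d[1],d[0]);print(np.degrees(y),b.mean(0)+.022*np.array([-np.sin(y),np.cos(y),0]))
p=pts('side',[(103,364),(611,299)],270,285,6,.034);rep('patch edge',p);d=p[1]-p[0];print(np.degrees(np.arctan2(d[1],d[0])))
print(env.sign_off())
"
```

```text
bottom edge [[0.5203, -0.1876], [0.6395, -0.1735]] c [ 0.5799 -0.1805  0.034 ] edges [0.1201 0.1201]
6.743662938807461 [ 0.5773081 -0.1586907  0.034    ]
patch edge [[0.5168, -0.1978], [0.6428, -0.1844]] c [ 0.5798 -0.1911  0.034 ] edges [0.1267 0.1267]
6.080296238178244
the job is handed in; nothing more can be done
None
```

The green pack now lies flat on the blue patch with its yellow tag outward at the rim. I gripped it across its width, lowered it until about 13 N of contact showed it was seated, then opened the gripper and moved clear. I handed the job in at about 11.5 s on the robot's clock.

- **Position:** the last side picture puts the pack about 2 mm across from the patch centre and turned less than 1° from it. That is about the accuracy of the camera calibration.
- **Turntable:** the patch edge still reads 6.1°, the same as at the start, so the disc did not turn.
- **Bystanders:** the loose pink and orange packs look unmoved in the side picture.
- **Not checked from above:** the arm blocked the top camera at the end, so these final checks come from the side view only.

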